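# Shut and latch the gate of the bench crib

## Robot

A 6-joint arm with a two-finger parallel gripper is mounted at the origin on a cart in front of the work surface, level with it; the furniture and walls round the work are solid. World frame = base frame: x ahead of the robot, y to its left, z up, the work surface at z = 0. Lengths are in m, angles in rad, forces in N, time in s.
With the tool pointing down it reaches from about 0.325 to 0.9 m from the base axis. Payload 3.5 kg.
Tool frame: the origin (TCP) lies midway between the tips of the shut fingers; the grasp point (between the pads) lies hold_point_z behind it (hold_point_z is the distance from the TCP to the grasp point, in m); z points along the fingers, y is the line along which they close (so a half turn about z gives the same grasp; the last joint's range is limited). The gripper opens to 85 mm and grips with 20 to 120 N. Pads are 22 mm wide; open, the fingers measure 114 mm over their backs; the gripper's body (76 mm by 85 mm) begins 54 mm behind the grasp point. The pads swing forward as they close: fully open they stand 13 mm farther back than shut.
Start: joints at [1.18, 0.276, -0.026, 1.268, 0, 1.467], TCP at [0.177, 0.599, 0.231] pointing down, gripper open.
Joint ranges: [-3.12, 3.12], [-0.85, 1.88], [-1.08, 1.24], [-1.95, 2.15], [-1.57, 1.53], [-3.14, 3.14]. Speed limits (rad/s): [2.57, 2.57, 3.14, 3.14, 3.14, 3.14].

## Interface

Orientations are given as a unit quaternion [w, x, y, z].
In Python, from station import * gives the robot as it stands.
- The arm moves only by the tool servo_tool, never from a script. Its argument "increments" is a list of rows, each a list of 7 numbers: the shift along the world's x, y, z in cm, then the turn, a rotation vector about the world's x, y, z in rad, then the closure, from -1 (fully open) to 1 (shut), so that 0 is half open. In form: [[dx, dy, dz, rx, ry, rz, fingers], ...]. A call has 1 to 20 rows; each row is the pose to reach, as a shift and turn from the pose commanded when the call began; what a row does not reach only later rows make up. A row lasts 1/12 s, in which the tool goes at most 41.7 mm and 7.16 degrees, less where a joint would pass 70% of its speed; a pose out of reach is approached as far as the arm can. A call with a gripper value outside its range is refused whole. The fingers move at their own pace and stop on an object; "grip_force" is the grip in N (left out, the last holds). Time passes only in rows, so rows that repeat a pose let the fingers close. It gives the time, the measured TCP pose, the force, the opening and the grip force at its end, in the units of the state.
- state(): the state, without advancing time (a new reading comes with each control period).
- grab_frame(name): name is "scene" or "top" or "wrist"; returns (picture, depth): 400x640x3 uint8, red, green, blue; 400x640 float32, m along the optical axis (not along the pixel's ray), 0 where there is no reading.
- camera_params(name): a dict with "intrinsics" (3x3 intrinsics, pixels), "origin" and "attitude" of the camera in the world; the wrist camera has in their place "T_tool_cam" (4x4, takes a point from camera to tool coordinates, whose origin is the TCP and whose axes are the flange's). Camera axes: x right, y down, z forward; pixel columns grow to the right and rows downward; lengths in m; the calibration is good to about 2 mm. A picture is of the moment at which its call begins: read the wrist's pose just before it. camera_params takes no time and is no camera call.
- finish_job(): hands the job in; it is judged then, once.
The state is a dict: "clock": time; "qpos": joint angles; "qvel": joint speeds; "joint_torque": joint torques, N m; "ee_pos": TCP position; "tool_rot": TCP orientation; "contact_force": force on the tool from outside, world axes, zero at the start; "wrist_torque": the same for the moment, N m; "gripper_width": opening from 0.0 (shut) to 1.0 (fully open); "grip_force": force on a finger pad.
Only numpy, scipy, OpenCV 4.12 (cv2) and the standard library are available. Lean on these libraries where they do the work, as an engineer would, in place of code of your own. Each camera call takes 0.05 s, during which the arm holds its last target. There are 200 camera calls.

## Task

Shut the gate of the small open-topped crib on the bench and latch it: lift the steel latch bar over its catch, swing the gate shut gently against its rubber buffer until the bar can fall behind the catch, then let the bar drop fully home by its own weight and let go. Do not force the gate or the bar, and leave the things in the crib standing where they are.

Things in the scene. Friction and masses are not known exactly. Their poses are not given: they have to be found in the camera images.
- crib: Fixed open-topped plywood crib, 310 wide (y) x 150 deep (x) x 90 mm high. Origin under its middle on the bench; x from gate to back, y towards the gate's hinge end, z up. The gate is in front, facing the robot. At its free end a wooden latch post, 54 mm wide, 105 high, carries catch and buffer. More than 15 N between gate or bar and post, catch or buffer is forcing.
- catch_nominal (a point): NOMINAL top of the catch pin, 272 mm from the hinge line. The post is clamped up to 20 mm nearer to or farther from the crib's back (x) than this: feel for it. Upright round steel pin, 8 mm across, blunt, no ramp, top 96 mm above bench, 20 above the lowered bar's underside. Latched, the bar lies just behind the pin; a lowered bar hits its front and keeps the gate out.
- buffer_nominal (a point): NOMINAL tip of the sprung domed rubber buffer on the post (shifts with it), 272 mm from the hinge line, 2.4 N per mm, 8 mm travel. At first touch the bar would still land on the pin: with the bar up, press on to 5 or 6 N here (at least 4; about 7 N square to the gate at the bar's handle) and keep it while lowering the bar. Once home, the buffer holds the bar against the pin.
- gate_panel: Gate: wooden frame with thin steel rods, 12 mm thick, top edge 100 mm above the bench. Origin on the hinge line at bench height; -y runs along the gate to the free end, 258 mm from the hinge line; a 12 mm thick steel striker plate at 43 mm height meets the buffer, ending 284 mm from the hinge line. -x points out of its front face (to the robot when shut). Weighs 0.45 kg, turns easily, stays where left.
- gate_hinge (a point): Point on the gate's upright hinge line, at bench height.
- bar_handle (a point): Grasp point on the latch bar's upright flat steel handle: 10 mm thick (across the gate), 24 wide (along it), top 167 mm above bench. With the bar lowered the point is 148 mm above bench (gate's top edge: 100), 215 from the hinge line along the gate, 18 in front of the gate's middle plane. Pinch it from above across its thickness; it both lifts the bar and swings the gate.
- gate (a joint): Gate angle in rad: about 0 shut (-0.08 to +0.08 when latched, depending on where the post is clamped); grows as the free end swings out towards the robot.
- latch_bar (a joint): Bar angle in rad: 0 lowered (level, on its rest pin; also when home in the catch), grows as the free end rises, to 0.5; falls by its weight (0.2 to 0.3 kg; pressing the lowered bar down strains the latch). Bar 8 thick, 18 high, 235 mm long; pivot 70 mm from the hinge line, 85 above bench, 18 in front of the gate's middle plane; handle point 145 along and 63 above the pivot. Clears the pin above 0.10 rad.
- spray_can: Spray can, 52 mm across, 161 mm high, standing in the crib; origin under its base. Leave alone.
- screw_jar: Jar of screws, 66 mm across, 83 mm high, standing in the crib; origin under its base. Leave alone.
- tape_measure: Tape measure, 38x87x66 mm, standing in the crib; origin under it. Leave alone.

How it is judged:
By the outcome, as a careful person would: the job done as asked, in the order asked, and still so for the second after the job is handed in, with the robot touching nothing.
It also fails if it takes over 61 s, if anything falls off the work surface, if the arm or the gripper's body presses on something with over 40 N, if the wrist force passes 120 N, or if a joint passes its speed limit or range.

## Working session

There is one attempt and no reset: what is moved stays moved. The work goes in short steps, Python scripts to look and compute and a tool call to move; the robot and the scene stay as the last step left them, time stands still between calls to the robot, and variables do not carry over. Pictures are saved under pics/ and viewed, at most 10 in all, crops included, and the job is handed in when it is done.

Besides the shell and the picture viewer there is one more tool, called after "Emit:" in YAML: its name, and indented under it one key for each argument. servo_tool: Moves the arm, as the interface text tells. Its arguments: {"type":"object","properties":{"increments":{"type":"array","items":{"type":"array","items":{"type":"number"}}},"grip_force":{"type":"number"}},"required":["increments"]}

```bash
mkdir -p pics
cat > h.py <<'E'
from station import *
import numpy as np, cv2
from scipy.spatial.transform import Rotation as R
def cam(n):
    p=camera_params(n); a=np.array(p["attitude"])
    M=a if a.shape==(3,3) else R.from_quat(a[[1,2,3,0]]).as_matrix()
    return np.array(p["intrinsics"]),np.array(p["origin"]),M
def pts(n,d):
    K,o,M=cam(n); v,u=np.mgrid[:400,:640]
    c=np.stack([(u-K[0,2])/K[0,0]*d,(v-K[1,2])/K[1,1]*d,d],-1)
    return c@M.T+o
E
python3 - <<'E'
from h import *
for n in("scene","top"):
    im,d=grab_frame(n); np.savez(n+".npz",im=im,d=d); cv2.imwrite(f"pics/{n}.png",im[:,:,::-1])
    print(n,camera_params(n))
s=state();print({k:np.round(v,3) for k,v in s.items()})
E
ls
```

```text
scene {'intrinsics': array([[483.13592812,   0.        , 320.91566267],
       [  0.        , 483.13592812, 198.67483234],
       [  0.        ,   0.        ,   1.        ]]), 'origin': array([ 0.07107863, -0.49151717,  0.50139846]), 'attitude': array([-0.47612388,  0.78641347, -0.33583753,  0.20511718])}
top {'intrinsics': array([[394.14884325,   0.        , 322.72962737],
       [  0.        , 394.14884325, 196.76454977],
       [  0.        ,   0.        ,   1.        ]]), 'origin': array([0.49413726, 0.03652595, 0.94369464]), 'attitude': array([ 0.05646058, -0.70431472,  0.70605212, -0.04736436])}
{'clock': np.float64(0.1), 'qpos': array([ 1.18 ,  0.277, -0.028,  1.268,  0.   ,  1.467]), 'qvel': array([ 0.001, -0.002,  0.003, -0.001,  0.001, -0.   ]), 'joint_torque': array([ 1.0000e-03, -4.4671e+01,  2.9613e+01,  8.0000e-03, -0.0000e+00,
        0.0000e+00]), 'ee_pos': array([0.177, 0.599, 0.23 ]), 'tool_rot': array([-0.   ,  0.143,  0.99 , -0.001]), 'contact_force': array([-0.073, -0.543,  0.032]), 'wrist_torque': array([0.002, 0.004, 0.006]), 'grip_force': np.float64(0.0), 'gripper_width': np.float64(1.002)}
h.py
pics
scene.npz
top.npz
```

View pics/scene.png

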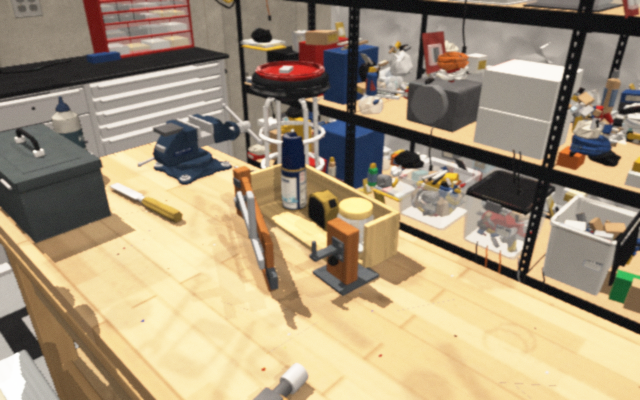

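View pics/top.png

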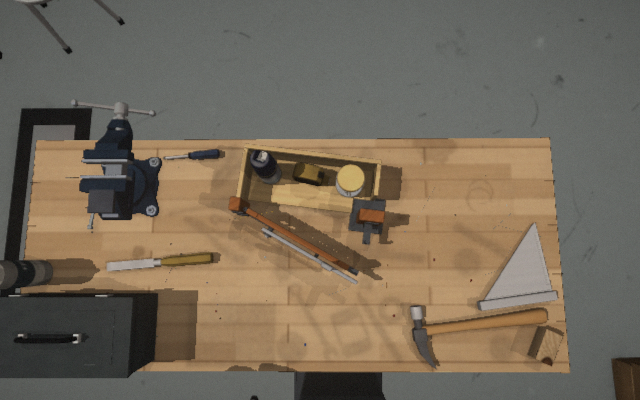

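The scene view shows the gate standing open, with free end near (272,285) and the latch post at (343,255). In the top view the hinge is near (235,205), the gate's free end near (352,270), the bar runs (265,232)-(357,282), the post is at (372,216) and its catch at about (366,238).

Run:
```python
from h import *
f=np.load("top.npz"); im,d=f["im"],f["d"]; P=pts("top",d)
hsv=cv2.cvtColor(im,cv2.COLOR_RGB2HSV)
v,u=np.mgrid[:400,:640]
roi=(u>215)&(u<400)&(v>140)&(v<295)&(d>0)
Z=P[...,2]
gate=roi&(Z>.08)&(Z<.115)&(v>195)&(u<356)&(hsv[...,0]<14)&(hsv[...,1]>120)
def line(m,n):
    q=P[m]; vx,vy,x,y=cv2.fitLine(q[:,:2].astype(np.float32),cv2.DIST_HUBER,0,.001,.001).ravel()
    t=(q[:,:2]-[x,y])@[vx,vy]; print(n,m.sum(),"dir",vx,vy,"ends",[x,y]+np.outer([t.min(),t.max()],[vx,vy]).round(4), "z",np.percentile(q[:,2],[5,50,95]).round(3))
line(gate,"gate top")
grey=roi&(hsv[...,1]<60)&(Z>.06)&(v>222)&(u<360)
line(grey&(Z<.12),"bar"); 
h=grey&(Z>.12)
if h.any(): print("handle",h.sum(),P[h].mean(0),P[h].min(0),P[h].max(0), u[h].mean(),v[h].mean())
post=roi&(u>355)&(hsv[...,0]<14)&(hsv[...,1]>120)&(Z>.09)&(Z<.12)
print("post",post.sum(),P[post].mean(0),P[post].min(0),P[post].max(0))
c=roi&(u>355)&(u<385)&(v>222)&(v<248)&(Z>.03); 
for z0 in(.03,.05,.07,.085):
    m=c&(Z>z0)&(Z<z0+.02); print(z0,m.sum(),P[m].mean(0) if m.any() else 0,P[m].min(0) if m.any() else 0)
back=roi&(Z>.08)&(Z<.1)&(v<165)&(u>250); line(back,"crib back")
big=cv2.resize(im[185:295,220:400],None,fx=4.4,fy=4.4,interpolation=cv2.INTER_CUBIC)
cv2.imwrite("pics/c1.png",big[:,:,::-1])
```

```text
gate top 800 dir 0.49222332 0.870469 ends [[ 0.46802615 -0.00510219]
 [ 0.61252615  0.25049781]] z [0.096 0.099 0.105]
bar 391 dir 0.49399465 0.86946493 ends [[ 0.43679573 -0.02332681]
 [ 0.55229573  0.17987319]] z [0.089 0.092 0.095]
handle 59 [0.47308511 0.04048799 0.16533227] [0.46545692 0.03059913 0.16054259] [0.48086112 0.05006352 0.16984107] 325.91525423728814 266.0508474576271
post 304 [ 0.57821376 -0.05625566  0.10360211] [ 0.56371759 -0.08438952  0.0907625 ] [ 0.59358884 -0.02899792  0.10861393]
0.03 4 [ 0.56292432 -0.04355634  0.04596654] [ 0.55956288 -0.04363118  0.04527119]
0.05 128 [ 0.54423253 -0.0494936   0.06728878] [ 0.51839557 -0.07866925  0.05194122]
0.07 40 [ 0.55074885 -0.0563748   0.07597556] [ 0.51993432 -0.08054088  0.07012534]
0.085 17 [ 0.53463219 -0.05132472  0.09223042] [ 0.51958913 -0.0683328   0.08505244]
crib back 690 dir 0.12910855 0.9916305 ends [[ 0.69769687 -0.08194731]
 [ 0.73559687  0.20875269]] z [0.082 0.089 0.091]
```

View pics/c1.png

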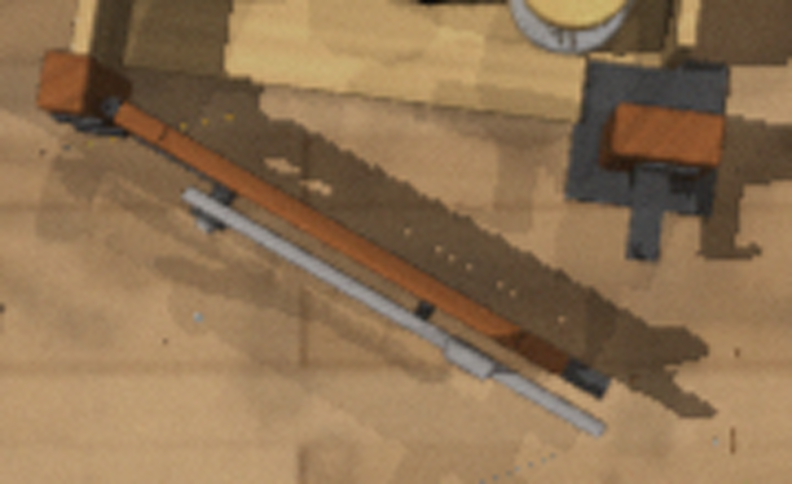

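The crop confirms the gate and bar: handle at about (470,358), pin arm at (645,225), buffer under the post.

Run:
```python
from h import *
import station
print([n for n in dir(station) if n[0]!='_'])
try: print(station.hold_point_z)
except Exception as e: print(e)
P=pts("top",np.load("top.npz")["d"]); Z=P[...,2]; m=(P[...,0]>0)&(P[...,0]<.4)&(P[...,1]>.3)
print("toolbox top",np.percentile(Z[m],[50,95,100]))
print(camera_params("wrist"))
```

```text
['PlanningError', 'camera_params', 'finish_job', 'grab_frame', 'hold_point_z', 'state']
0.0187
toolbox top [0.12636269 0.13027292 0.16727423]
{'intrinsics': array([[281.10100848,   0.        , 318.62377254],
       [  0.        , 281.10100848, 198.79166481],
       [  0.        ,   0.        ,   1.        ]]), 'T_tool_cam': array([[-1.55334302e-04, -9.51501057e-01, -3.07645435e-01,
         7.97436539e-02],
       [ 9.99999963e-01, -7.84138136e-05, -2.62391249e-04,
        -6.87721524e-04],
       [ 2.25541899e-04, -3.07645464e-01,  9.51501034e-01,
        -1.41581154e-01],
       [ 0.00000000e+00,  0.00000000e+00,  0.00000000e+00,
         1.00000000e+00]])}
```

Emit:
servo_tool:
  increments:
    - [0,0,3,0,0,0,-1]
    - [0,0,6,0,0,0,-1]
    - [0,0,8,0,0,0,-1]
  grip_force: 30

```text
clock: 0.35
ee_pos: [0.1774, 0.5994, 0.3129]
tool_rot: [0.0, 0.143, 0.99, 0.0]
contact_force: [0.8, 0.5, 0.8]
gripper_width: 1.005
grip_force: 0.0
```

Emit:
servo_tool:
  increments:
    - [2,-4,0,0,0,-0.12,-1]
    - [4,-8,0,0,0,-0.24,-1]
    - [6,-12,0,0,0,-0.36,-1]
    - [8,-16,0,0,0,-0.48,-1]
    - [10,-19.5,0,0,0,-0.6,-1]
    - [12,-23,0,0,0,-0.72,-1]
    - [14,-27,0,0,0,-0.84,-1]
    - [16,-30.5,0,0,0,-0.96,-1]
    - [18,-34,0,0,0,-1.08,-1]
    - [20,-38,0,0,0,-1.2,-1]
    - [22,-42,0,0,0,-1.32,-1]
    - [24,-45.5,0,0,0,-1.44,-1]
    - [26,-49,-1,0,0,-1.56,-1]
    - [28,-53,-3,0,0,-1.68,-1]
    - [29.6,-55.9,-5,0,0,-1.8,-1]
    - [29.6,-55.9,-5,0,0,-1.8,-1]
    - [29.6,-55.9,-5,0,0,-1.8,-1]
    - [29.6,-55.9,-5,0,0,-1.8,-1]

```text
clock: 1.85
ee_pos: [0.4726, 0.0398, 0.2603]
tool_rot: [-0.001, 0.865, 0.502, -0.001]
contact_force: [-0.1, 0.1, 0.1]
gripper_width: 1.005
grip_force: 0.0
```

Run:
```python
from h import *
s=state(); print(s["ee_pos"],s["tool_rot"],s["qpos"].round(2),s["contact_force"])
im,d=grab_frame("wrist"); np.savez("w1.npz",im=im,d=d,p=s["ee_pos"],q=s["tool_rot"]); cv2.imwrite("pics/w1.png",im[:,:,::-1])
T=np.array(camera_params("wrist")["T_tool_cam"]);K=np.array(camera_params("wrist")["intrinsics"])
q=np.array(s["tool_rot"]);M=R.from_quat(q[[1,2,3,0]]).as_matrix()
v,u=np.mgrid[:400,:640]; c=np.stack([(u-K[0,2])/K[0,0]*d,(v-K[1,2])/K[1,1]*d,d],-1)
P=(c@T[:3,:3].T+T[:3,3])@M.T+s["ee_pos"]
def box(n,lo,hi):
    m=(d>0)&np.all((P>lo)&(P<hi),-1)
    print(n,m.sum(),P[m].mean(0).round(4),P[m].min(0).round(4),P[m].max(0).round(4),u[m].mean().round(),v[m].mean().round()) if m.any() else print(n,0)
box("handle",[.44,.0,.155],[.51,.09,.18])
box("pin",[.5,-.09,.088],[.556,-.02,.105])
```

```text
[0.47264748 0.0397891  0.26028708] [-0.00105468  0.86483093  0.50206088 -0.00110413] [-0.05 -0.01 -0.29  1.29  0.    2.04] [-0.13439615  0.07545718  0.08881283]
handle 296 [0.4726 0.0425 0.1647] [0.4635 0.0297 0.1551] [0.4809 0.0525 0.1674] 318.0 198.0
pin 48 [ 0.5219 -0.0447  0.0935] [ 0.5182 -0.0493  0.0881] [ 0.5255 -0.0419  0.0964] 391.0 221.0
```

View pics/w1.png

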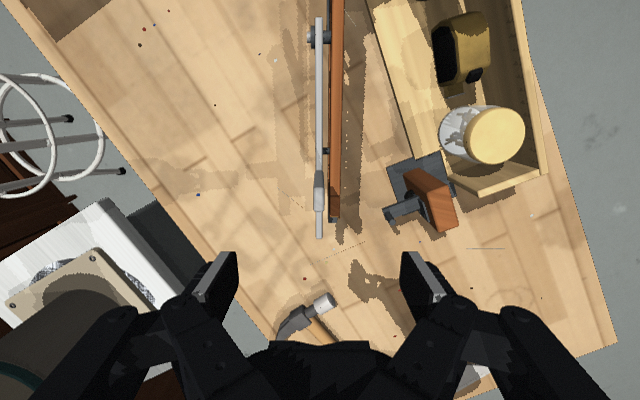

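The wrist view shows the handle at (318,190) between the fingers, aligned with them, and the catch pin at (391,218). The pin sits about 12 mm robot-side of nominal. Descending and pinching next.

Emit:
servo_tool:
  increments:
    - [0,0.15,-3,0,0,0,-1]
    - [0,0.15,-6,0,0,0,-1]
    - [0,0.15,-9,0,0,0,-1]
    - [0,0.15,-11.5,0,0,0,-1]
    - [0,0.15,-13,0,0,0,-1]
    - [0,0.15,-13,0,0,0,-0.4]
    - [0,0.15,-13,0,0,0,0.2]
    - [0,0.15,-13,0,0,0,0.5]
    - [0,0.15,-13,0,0,0,0.7]
    - [0,0.15,-13,0,0,0,0.8]
    - [0,0.15,-13,0,0,0,1]
    - [0,0.15,-13,0,0,0,1]
    - [0,0.15,-13,0,0,0,1]
    - [0,0.15,-13,0,0,0,1]
    - [0,0.15,-13,0,0,0,1]
    - [0,0.15,-13,0,0,0,1]
  grip_force: 30

```text
clock: 3.23
ee_pos: [0.4743, 0.0418, 0.1325]
tool_rot: [0.0, 0.864, 0.503, 0.001]
contact_force: [-1.1, -0.3, 6.5]
gripper_width: 0.112
grip_force: 35.0
```

Emit:
servo_tool:
  increments:
    - [0.07,0.12,0.43,-0.026,0.015,0,1]
    - [0.15,0.27,0.86,-0.052,0.03,0,1]
    - [0.24,0.42,1.3,-0.078,0.044,0,1]
    - [0.33,0.59,1.7,-0.104,0.059,0,1]
    - [0.43,0.76,2.12,-0.13,0.074,0,1]
    - [0.53,0.94,2.52,-0.157,0.089,0,1]
    - [0.53,0.94,2.52,-0.157,0.089,0,1]
    - [0.53,0.94,2.52,-0.157,0.089,0,1]

```text
clock: 3.9
ee_pos: [0.4788, 0.051, 0.1566]
tool_rot: [0.046, 0.861, 0.501, -0.078]
contact_force: [-2.3, -2.9, 2.4]
gripper_width: 0.111
grip_force: 34.4
```

```bash
cat >> h.py <<'E'
def bar():
    im,d=grab_frame("scene"); P=pts("scene",d); h=cv2.cvtColor(im,cv2.COLOR_RGB2HSV)
    return im,d,P,h
E
python3 - <<'E'
from h import *
im,d,P,h=bar(); cv2.imwrite("pics/s2.png",cv2.resize(im[120:320,170:410],None,fx=3,fy=3)[:,:,::-1])
s=state();print(s["contact_force"],s["wrist_torque"])
E
```

```text
[-1.04349887 -1.7142367   1.71114729] [ 0.05293121 -0.08294048 -0.00274994]
```

View pics/s2.png

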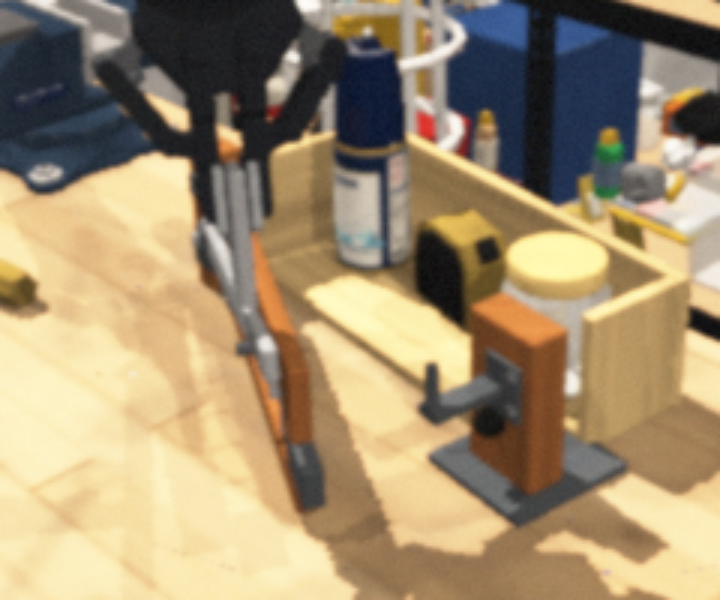

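The view shows the bar pinched at the handle and tilted up, with its end near (270,390). The pin at (432,380) and buffer at (488,420) are free, and the crib items are standing. I'll check the lift numerically by projection.

Run:
```python
from h import *
K,o,M=cam("scene"); H=np.array([.595,.219]);f=.5147
y=np.array([np.sin(f),np.cos(f)]);x=np.array([np.cos(f),-np.sin(f)])
for th in(0,.18):
    p=np.r_[H-y*(.07+.235*np.cos(th))-.018*x,.085+.235*np.sin(th)]
    c=M.T@(p-o); px=K[:2,:2]@(c[:2]/c[2])+K[:2,2]; print(th,((px-[170,120])*3).round())
# plan of TCP for closing about hinge from the current commanded pose
p=np.array([.4788,.051])
for a in(.1,.2,.26,.30,.34,.36,.38):
    c,s=np.cos(a),np.sin(a); q=H+np.array([[c,-s],[s,c]])@(p-H); print(a,((q-p)*100).round(2))
```

```text
0 [282. 452.]
0.18 [276. 374.]
0.1 [ 1.74 -1.08]
0.2 [ 3.57 -1.97]
0.26 [ 4.71 -2.42]
0.3 [ 5.48 -2.68]
0.34 [ 6.27 -2.91]
0.36 [ 6.66 -3.02]
0.38 [ 7.06 -3.11]
```

Emit:
servo_tool:
  increments:
    - [0.17,-0.11,0,0,0,0.01,1]
    - [0.42,-0.28,0,0,0,0.025,1]
    - [0.77,-0.5,0,0,0,0.045,1]
    - [1.12,-0.71,0,0,0,0.065,1]
    - [1.47,-0.92,0,0,0,0.085,1]
    - [1.83,-1.13,0,0,0,0.105,1]
    - [2.2,-1.32,0,0,0,0.125,1]
    - [2.56,-1.5,0,0,0,0.145,1]
    - [2.93,-1.68,0,0,0,0.165,1]
    - [3.3,-1.85,0,0,0,0.185,1]
    - [3.57,-1.97,0,0,0,0.2,1]
    - [3.94,-2.12,0,0,0,0.22,1]
    - [4.32,-2.27,0,0,0,0.24,1]
    - [4.52,-2.35,0,0,0,0.25,1]
    - [4.71,-2.42,0,0,0,0.26,1]
    - [4.71,-2.42,0,0,0,0.26,1]
    - [4.71,-2.42,0,0,0,0.26,1]
    - [4.71,-2.42,0,0,0,0.26,1]

```text
clock: 5.45
ee_pos: [0.5259, 0.0269, 0.1566]
tool_rot: [0.055, 0.789, 0.608, -0.071]
contact_force: [-1.3, -3.7, 3.0]
gripper_width: 0.114
grip_force: 34.4
```

Emit:
servo_tool:
  increments:
    - [0.1,-0.03,0,0,0,0.005,1]
    - [0.19,-0.06,0,0,0,0.01,1]
    - [0.29,-0.1,0,0,0,0.015,1]
    - [0.38,-0.13,0,0,0,0.02,1]
    - [0.48,-0.16,0,0,0,0.025,1]
    - [0.58,-0.19,0,0,0,0.03,1]
    - [0.58,-0.19,0,0,0,0.03,1]
    - [0.58,-0.19,0,0,0,0.03,1]

```text
clock: 6.12
ee_pos: [0.5318, 0.0249, 0.1566]
tool_rot: [0.056, 0.779, 0.62, -0.071]
contact_force: [-0.9, -4.5, 4.6]
gripper_width: 0.116
grip_force: 34.5
```

Emit:
servo_tool:
  increments:
    - [0.0,-0.08,0.05,0,0,0,1]
    - [0.08,-0.11,0.05,0,0,0.005,1]
    - [0.18,-0.13,0.05,0,0,0.01,1]
    - [0.28,-0.16,0.05,0,0,0.015,1]
    - [0.38,-0.19,0.05,0,0,0.02,1]
    - [0.38,-0.19,0.05,0,0,0.02,1]
    - [0.38,-0.19,0.05,0,0,0.02,1]

```text
clock: 6.7
ee_pos: [0.5356, 0.0237, 0.1567]
tool_rot: [0.056, 0.773, 0.628, -0.069]
contact_force: [1.2, 0.9, -1.2]
gripper_width: 0.113
grip_force: 34.0
```

Emit:
servo_tool:
  increments:
    - [0.05,-0.015,0,0,0,0.0025,1]
    - [0.1,-0.03,0,0,0,0.005,1]
    - [0.15,-0.04,0,0,0,0.0075,1]
    - [0.2,-0.055,0,0,0,0.01,1]
    - [0.2,-0.055,0,0,0,0.01,1]
    - [0.2,-0.055,0,0,0,0.01,1]

```text
clock: 7.2
ee_pos: [0.5375, 0.0231, 0.1568]
tool_rot: [0.057, 0.77, 0.632, -0.069]
contact_force: [1.6, 2.6, -2.9]
gripper_width: 0.117
grip_force: 33.8
```

Run:
```python
from h import *
s=state();print(s["contact_force"],s["ee_pos"],s["wrist_torque"],2*np.arctan2(s["tool_rot"][2],s["tool_rot"][1])-np.pi/2)
```

```text
[ 1.55964054  2.59553793 -2.94686571] [0.5374697  0.02308191 0.15678966] [ 0.92541093 -0.24075343  0.01787573] -0.19669379585471902
```

Emit:
servo_tool:
  increments:
    - [0.05,0,-0.01,0,0,0.0025,1]
    - [0.1,0,-0.02,0,0,0.005,1]
    - [0.15,-0.01,-0.02,0,0,0.0075,1]
    - [0.2,-0.02,-0.02,0,0,0.01,1]
    - [0.2,-0.02,-0.02,0,0,0.01,1]
    - [0.2,-0.02,-0.02,0,0,0.01,1]

```text
clock: 7.7
ee_pos: [0.5395, 0.0225, 0.1568]
tool_rot: [0.058, 0.767, 0.635, -0.069]
contact_force: [0.0, 2.1, -2.0]
gripper_width: 0.112
grip_force: 33.8
```

Emit:
servo_tool:
  increments:
    - [0.05,0,0,0,0,0.0025,1]
    - [0.1,-0.01,0,0,0,0.005,1]
    - [0.15,-0.02,0,0,0,0.0075,1]
    - [0.2,-0.03,0,0,0,0.01,1]
    - [0.2,-0.03,0,0,0,0.01,1]
    - [0.2,-0.03,0,0,0,0.01,1]

```text
clock: 8.2
ee_pos: [0.5415, 0.022, 0.1569]
tool_rot: [0.058, 0.764, 0.639, -0.069]
contact_force: [1.3, 1.3, -2.1]
gripper_width: 0.113
grip_force: 33.9
```

Emit:
servo_tool:
  increments:
    - [0.05,-0.01,0,0,0,0.0025,1]
    - [0.1,-0.02,0,0,0,0.005,1]
    - [0.15,-0.03,0,0,0,0.0075,1]
    - [0.2,-0.04,0,0,0,0.01,1]
    - [0.2,-0.04,0,0,0,0.01,1]
    - [0.2,-0.04,0,0,0,0.01,1]

```text
clock: 8.7
ee_pos: [0.5428, 0.0216, 0.1567]
tool_rot: [0.058, 0.761, 0.643, -0.069]
contact_force: [-3.5, 1.3, 0.6]
gripper_width: 0.113
grip_force: 34.2
```

Emit:
servo_tool:
  increments:
    - [0.04,-0.01,0,0,0,0.0015,1]
    - [0.08,-0.01,0,0,0,0.003,1]
    - [0.12,-0.02,0,0,0,0.004,1]
    - [0.12,-0.02,0,0,0,0.004,1]
    - [0.12,-0.02,0,0,0,0.004,1]
    - [0.12,-0.02,0,0,0,0.004,1]

```text
clock: 9.2
ee_pos: [0.5434, 0.0213, 0.1565]
tool_rot: [0.058, 0.759, 0.645, -0.07]
contact_force: [-4.6, -0.4, 1.4]
gripper_width: 0.113
grip_force: 34.3
```

Run:
```python
from h import *
s=state();print(s["contact_force"],s["ee_pos"],s["wrist_torque"],2*np.arctan2(s["tool_rot"][2],s["tool_rot"][1])-np.pi/2)
```

```text
[-4.59194641 -0.39566067  1.43711333] [0.54340188 0.02130024 0.15654367] [ 0.51862721  0.80068001 -0.31614149] -0.16286088091328765
```

Emit:
servo_tool:
  increments:
    - [0.04,0,0,0,0,0.001,1]
    - [0.08,0,0,0,0,0.002,1]
    - [0.1,0,0,0,0,0.003,1]
    - [0.1,0,0,0,0,0.003,1]
    - [0.1,0,0,0,0,0.003,1]
    - [0.1,0,0,0,0,0.003,1]

```text
clock: 9.7
ee_pos: [0.5438, 0.0211, 0.1565]
tool_rot: [0.058, 0.758, 0.646, -0.07]
contact_force: [-8.0, -0.0, 2.1]
gripper_width: 0.113
grip_force: 34.4
```

Run:
```python
from h import *
s=state();print(s["contact_force"],s["ee_pos"],s["wrist_torque"],2*np.arctan2(s["tool_rot"][2],s["tool_rot"][1])-np.pi/2)
```

```text
[-7.95815997 -0.04165158  2.12750804] [0.54375479 0.02113373 0.15646309] [ 0.50629046  1.03022887 -0.40243972] -0.1599797047170468
```

Emit:
servo_tool:
  increments:
    - [-0.02,-0.12,-0.23,0.016,-0.003,0,1]
    - [-0.04,-0.23,-0.45,0.032,-0.005,0,1]
    - [-0.06,-0.34,-0.67,0.048,-0.008,0,1]
    - [-0.07,-0.43,-0.89,0.064,-0.01,0,1]
    - [-0.07,-0.43,-0.89,0.064,-0.01,0,1]
    - [-0.07,-0.43,-0.89,0.064,-0.01,0,1]

```text
clock: 10.2
ee_pos: [0.5429, 0.0166, 0.1473]
tool_rot: [0.036, 0.76, 0.647, -0.046]
contact_force: [-5.8, -0.3, 1.3]
gripper_width: 0.114
grip_force: 34.2
```

Run:
```python
from h import *
s=state();print(s["contact_force"],s["ee_pos"],s["wrist_torque"])
```

```text
[-5.75214256 -0.27694602  1.29443252] [0.54289633 0.01663853 0.14727952] [ 0.39210059  0.96644702 -0.32549757]
```

Emit:
servo_tool:
  increments:
    - [0.05,-0.01,0,0,0,0,1]
    - [0.05,-0.01,0,0,0,0,1]
    - [0.03,-0.09,-0.18,0.012,-0.002,0,1]
    - [0.02,-0.16,-0.35,0.025,-0.004,0,1]
    - [0.01,-0.23,-0.53,0.037,-0.006,0,1]
    - [0,-0.3,-0.7,0.049,-0.008,0,1]
    - [0,-0.3,-0.7,0.049,-0.008,0,1]
    - [0,-0.3,-0.7,0.049,-0.008,0,1]

```text
clock: 10.87
ee_pos: [0.5425, 0.0136, 0.1402]
tool_rot: [0.02, 0.761, 0.648, -0.027]
contact_force: [-7.7, -0.6, 1.3]
gripper_width: 0.116
grip_force: 34.2
```

Run:
```python
from h import *
s=state();print(s["contact_force"],s["ee_pos"],s["wrist_torque"])
```

```text
[-7.73945877 -0.60916338  1.30050004] [0.54251457 0.01361668 0.14015324] [ 0.29180843  1.03284849 -0.17027841]
```

Emit:
servo_tool:
  increments:
    - [-0.01,-0.06,-0.15,0.01,-0.002,0,1]
    - [-0.02,-0.11,-0.3,0.02,-0.003,0,1]
    - [-0.03,-0.17,-0.45,0.03,-0.005,0,1]
    - [-0.03,-0.22,-0.58,0.04,-0.007,0,1]
    - [-0.03,-0.22,-0.58,0.04,-0.007,0,1]
    - [-0.03,-0.22,-0.58,0.04,-0.007,0,1]

```text
clock: 11.37
ee_pos: [0.5422, 0.0115, 0.1343]
tool_rot: [0.007, 0.761, 0.648, -0.012]
contact_force: [-6.9, 0.0, 1.8]
gripper_width: 0.11
grip_force: 34.2
```

Run:
```python
from h import *
s=state();print(s["contact_force"],s["ee_pos"],s["tool_rot"])
```

```text
[-6.87043009  0.04280883  1.84140596] [0.5421926  0.01147732 0.13426756] [ 0.00727775  0.76141564  0.6481172  -0.01171975]
```

Emit:
servo_tool:
  increments:
    - [0,-0.03,-0.06,0.005,-0.001,0,1]
    - [0,-0.03,-0.1,0.007,-0.001,0,1]
    - [0,-0.03,-0.1,0.007,-0.001,0,1]
    - [0,-0.03,-0.1,0.007,-0.001,0,1]

```text
clock: 11.7
ee_pos: [0.5422, 0.0112, 0.1333]
tool_rot: [0.005, 0.761, 0.648, -0.009]
contact_force: [-6.6, 0.0, 2.0]
gripper_width: 0.115
grip_force: 34.2
```

Run:
```python
from h import *
s=state();print(s["contact_force"],s["ee_pos"],s["tool_rot"])
```

```text
[-6.56415615  0.02108241  2.02438984] [0.54215623 0.01116351 0.13332541] [ 0.00507569  0.76139683  0.64820022 -0.00925071]
```

Emit:
servo_tool:
  increments:
    - [0,0,0,0,0,0,-0.2]
    - [0,0,0,0,0,0,-0.2]
    - [0,0,0,0,0,0,-0.2]
    - [0,0,0,0,0,0,-0.2]
    - [0,0,0,0,0,0,-0.2]
    - [0,0,0,0,0,0,-0.2]

```text
clock: 12.2
ee_pos: [0.5451, 0.0116, 0.1343]
tool_rot: [0.006, 0.761, 0.648, -0.007]
contact_force: [0.1, -0.9, -1.0]
gripper_width: 0.599
grip_force: 0.0
```

Run:
```python
from h import *
im,d,P,h=bar(); cv2.imwrite("pics/s3.png",cv2.resize(im[120:320,190:430],None,fx=3,fy=3,interpolation=cv2.INTER_CUBIC)[:,:,::-1])
s=state();print(s["contact_force"],s["ee_pos"],s["clock"])
K,o,M=cam("scene"); H=np.array([.595,.219])
for f in (.16,.175):
  y=np.array([np.sin(f),np.cos(f)]);x=np.array([np.cos(f),-np.sin(f)])
  for th in(0,.02,.05):
    p=np.r_[H-y*(.07+.235*np.cos(th))-.018*x,.094+.235*np.sin(th)]
    c=M.T@(p-o); px=K[:2,:2]@(c[:2]/c[2])+K[:2,2]; print(f,th,((px-[190,120])*3).round())
```

```text
[-0.49161174 -0.83567181 -0.08261393] [0.54495346 0.01167621 0.13426763] 12.25
0.16 0 [425. 387.]
0.16 0.02 [425. 379.]
0.16 0.05 [425. 367.]
0.175 0 [418. 390.]
0.175 0.02 [418. 382.]
0.175 0.05 [418. 370.]
```

View pics/s3.png

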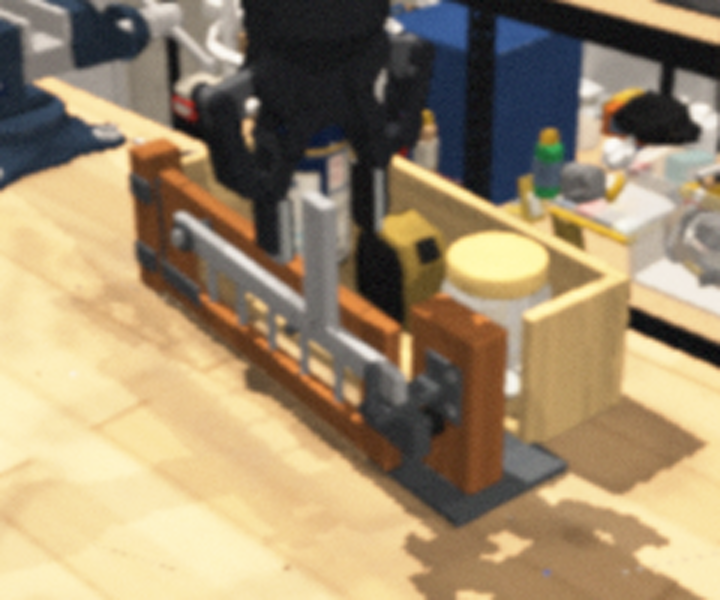

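The bar lies level behind the pin at about (385,375), with the handle upright at (320,260) and free between the fingers. The crib items are standing. Withdrawing straight up.

Emit:
servo_tool:
  increments:
    - [0,0,1,0,0,0,-0.2]
    - [0,0,3,0,0,0,-0.2]
    - [0,0,6,0,0,0,-0.2]
    - [0,0,9,0,0,0,-0.2]
    - [0,0,12,0,0,0,-0.2]
    - [-2,0,15,0,0,0,-0.2]
    - [-6,0,16,0,0,0,-0.2]
    - [-10,0,16,0,0,0,-0.2]
    - [-10,0,16,0,0,0,-0.2]
    - [-10,0,16,0,0,0,-0.2]
    - [-10,0,16,0,0,0,-0.2]

```text
clock: 13.17
ee_pos: [0.4451, 0.0117, 0.2949]
tool_rot: [0.007, 0.761, 0.648, -0.006]
contact_force: [-0.2, 0.0, -0.4]
gripper_width: 0.602
grip_force: 0.0
```

Run:
```python
from h import *
im,d,P,h=bar(); cv2.imwrite("pics/s4.png",cv2.resize(im[150:310,220:410],None,fx=3.7,fy=3.7,interpolation=cv2.INTER_CUBIC)[:,:,::-1])
im,d=grab_frame("top"); P=pts("top",d); Z=P[...,2]
m=(Z>.15)&(Z<.172)&(abs(P[...,0]-.54)<.03)&(abs(P[...,1]-.01)<.03); print("handle",m.sum(),P[m].mean(0) if m.any() else 0,np.percentile(Z[m],90) if m.any() else 0)
```

```text
handle 60 [0.5402338  0.00953987 0.16514368] 0.16712328802032866
```

View pics/s4.png

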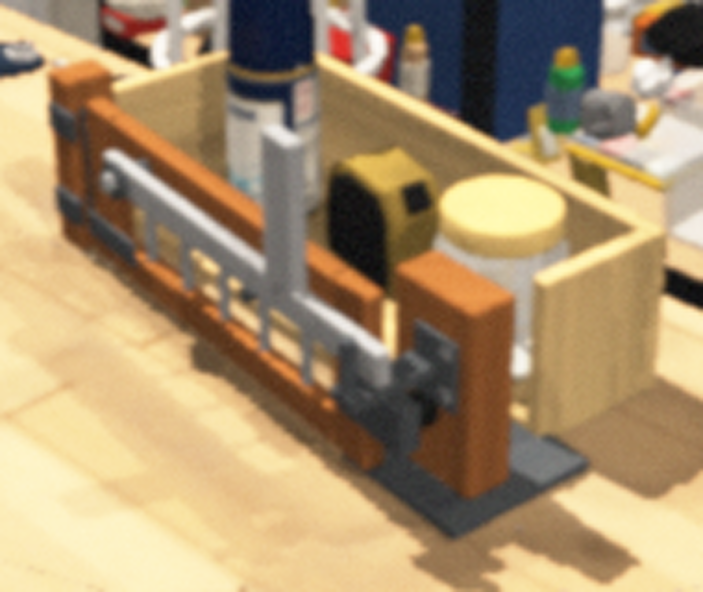

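The bar is home behind the pin at (350,355). The handle is at the predicted latched spot and lowered height, and nothing in the crib has moved.

```bash
python3 -c "
from station import *
print(finish_job())"
```

```text
the job is handed in; nothing more can be done
None
```

The gate is shut and latched: the bar is fully home behind the catch, the robot is clear, the crib items are still standing, and the job is handed in at about 13 s; the verdict was not returned.

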